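# Make up two bench kits in compartment trays

## Task

Make up two bench kits from the stock on the bench. The tray with two compartments gets the sealing kit: the sealing-film carton lying flat in the wide compartment and the blue-capped marker pen in the narrow one; the tray with three compartments gets the tube kit: the forceps in the long compartment, the timer standing upright on its foot in one of the two short compartments and the strip of little tubes in the other. Each thing must lie wholly inside its compartment, flat on the tray's floor, and the tape roll, the foam float and the petri dish stay where they are.

Things in the scene. Friction and masses are not known exactly. Their poses are not given: they have to be found in the camera images.
- film_box_mid (a point): White and blue carton of sealing film, 50 (x) x 135 (y) x 50 mm high, 0.11 kg, lying on its 50x135 side. Its centre, half-way up. Free on the bench at the start. y is its long axis, z up. Grip it across the 50 mm.
- marker_blue_mid (a point): White marker pen with blue cap, lying, 12 (x) x 132 (y) x 13 mm high; does not roll. Its centre, half-way up. Free on the bench at the start. y is its long axis, z up. Grip it across the 12 mm.
- forceps_mid (a point): Steel forceps lying flat, 16 (x) x 126 (y) x 8 mm high. Its centre, half-way up. Free on the bench at the start. y is the long axis, z up. Grip across the 16 mm, in the middle.
- bench_timer_mid (a point): White countdown timer with a display, standing on its foot, 24 (x) x 68 (y) x 58 mm high, 0.07 kg. Its centre, half-way up. Free on the bench at the start. y is its wide direction, z up. Grip across the 24 mm, near half height.
- pcr_strip_mid (a point): Strip of eight little pale plastic tubes lying on its side, 25 (x) x 72 (y) x 8 mm high. Its centre, half-way up. Free on the bench at the start. y is its long axis, z up. Grip across the 25 mm.
- tray_two: Grey low tray with two compartments, fixed to the bench, 168 (x) x 156 (y) mm, a small lug on each x end. Origin: centre of its underside, on the bench; z up. Floor 3 mm thick; rim 10 mm and divider 8 mm high above the bench, both 4 mm thick. Wide compartment: 160 (x) x 84 (y) mm inside, centre at x 0, y +32 mm in the tray's frame. Narrow compartment: 160 (x) x 60 (y) mm inside, centre at x 0, y -44 mm.
- tray_three: Grey low tray with three compartments, fixed to the bench, 176 (x) x 166 (y) mm, a small lug on each x end. Origin: centre of its underside, on the bench; z up. Floor 3 mm thick; rim 10 mm and dividers 8 mm high above the bench, all 4 mm thick. Long compartment: 168 (x) x 64 (y) mm inside, centre at x 0, y +47 mm in the tray's frame. Two short compartments: each 82 (x) x 90 (y) mm inside, centres at x +43 and x -43 mm, y -34 mm.
- label_tape: Yellow roll of tape lying flat, diameter 62, 19 mm high; origin: centre of its underside. Not part of a kit; leave it.
- foam_float: Yellow round foam float with holes, lying flat, diameter 66, 13 mm high; origin: centre of its underside. Not part of a kit; leave it.
- dish_0: Petri dish, diameter 90, 15 mm high; origin: centre of its underside. Not part of a kit; leave it.
Not all that is in view belongs to the job. What is meant by the part that bears bench_timer_mid is not pink, and is the smaller of those in its own colour.

How it is judged:
By the outcome, as a careful person would: the job done as asked, in the order asked, and still so for the second after the job is handed in, with the robot touching nothing.
It also fails if it takes over 131 s, if anything falls off the work surface, if the arm or the gripper's body presses on something with over 40 N, if the wrist force passes 120 N, or if a joint passes its speed limit or range.

## Robot

A 6-joint arm with a two-finger parallel gripper is mounted at the origin on a cart in front of the work surface, level with it; the furniture and walls round the work are solid. World frame = base frame: x ahead of the robot, y to its left, z up, the work surface at z = 0. Lengths are in m, angles in rad, forces in N, time in s.
With the tool pointing down it reaches from about 0.35 to 0.975 m from the base axis. Payload 4.9 kg.
Tool frame: the origin (TCP) lies between the finger pads; the fingertips stand 14 mm ahead of it and the grasp point (between the pads) lies 5 mm behind it (manip.tcp_to_tips is the distance from the TCP to the fingertips, in m); z points along the fingers, y is the line along which they close (so a half turn about z gives the same grasp; the last joint's range is limited). The gripper opens to 85 mm and grips with 20 to 120 N. Pads are 22 mm wide; open, the fingers measure 114 mm over their backs; the gripper's body (76 mm by 85 mm) begins 54 mm behind the grasp point. The pads swing forward as they close: fully open they stand 13 mm farther back than shut.
Start: joints at [-1.286, 0.053, 1.613, -0, 1.476, -0.119], TCP at [0.246, -0.575, 0.245] pointing down, gripper open.
Joint ranges: [-3.01, 3.01], [-1.01, 2.22], [0.06, 2.58], [-1.02, 4.17], [0.09, 2.62], [-3.14, 3.14]. Speed limits (rad/s): [2.57, 2.57, 3.14, 3.14, 3.14, 3.14].

## Interface

Orientations are given as a unit quaternion [w, x, y, z].
In Python, from plant import manip gives the robot as it stands.
- The arm moves only by the tool servo_tool, never from a script. Its argument "moves" is a list that holds one entry, the list of rows, each a list of 7 numbers: the shift along the tool's x, y, z in mm, then the turn, a rotation vector about the tool's x, y, z in degrees, then the finger opening in mm, from 0 to 85.4. In form: [[[x, y, z, ax, ay, az, fingers], ...]]. A call has 1 to 12 rows; each row shifts and turns the commanded pose from where the row before left it, along the tool's axes as they then stand; what a row does not reach is not made up. A row lasts 1/8 s, in which the tool goes at most 62.5 mm and 10.7 degrees, less where a joint would pass 70% of its speed; a pose out of reach is approached as far as the arm can. A call with a gripper value outside its range is refused whole. The fingers move at their own pace and stop on an object; the grip force is fixed at half the most. Time passes only in rows, so rows that do not move let the fingers close. It gives the time, the measured TCP pose, the force, the opening and the grip force at its end, in the units of the state.
- manip.state(): the state, without advancing time (a new reading comes with each control period).
- manip.grab_frame(name): name is "side" or "top" or "wrist"; returns a dict with "image" (480x640x3 uint8, blue, green, red), "mtx" (3x3 intrinsics, pixels), "eye" and "rotation" of the camera in the world. Camera axes: x right, y down, z forward; pixel columns grow to the right and rows downward; lengths in m; the calibration is good to about 2 mm. A picture is of the moment at which its call begins. There is no depth.
- manip.job_done(): hands the job in; it is judged then, once.
The state is a dict: "time": time; "joint_pos": joint angles; "joint_vel": joint speeds; "joint_efforts": joint torques, N m; "tool_pos": TCP position; "tool_rot": TCP orientation; "contact_force": force on the tool from outside, world axes, zero at the start; "ft_torque": the same for the moment, N m; "gripper_width": opening from 0.0 (shut) to 1.0 (fully open); "grasp_force": force on a finger pad.
Only numpy, scipy, OpenCV 4.12 (cv2) and the standard library are available. Lean on these libraries where they do the work, as an engineer would, in place of code of your own. Each camera call takes 0.05 s, during which the arm holds its last target. There are 200 camera calls.

## Working session

There is one attempt and no reset: what is moved stays moved. The work goes in short steps, Python scripts to look and compute and a tool call to move; the robot and the scene stay as the last step left them, time stands still between calls to the robot, and variables do not carry over. Pictures are saved under pics/ and viewed, at most 14 in all, crops included, and the job is handed in when it is done.

Besides the shell and the picture viewer there is one more tool, called after "Call:" as name(argument=value, ...) on one line, values as JSON. servo_tool: Moves the arm, as the interface text tells. Its arguments: {"type":"object","properties":{"moves":{"type":"array"}},"required":["moves"]}

```bash
mkdir -p pics; ls
cat > h.py <<'E'
from plant import manip
import numpy as np, cv2, json
def snap(cam,name):
    f=manip.grab_frame(cam); cv2.imwrite(f'pics/{name}.png',f['image'])
    np.savez(f'pics/{name}.npz',mtx=f['mtx'],eye=f['eye'],R=f['rotation']); return f
def px2w(name,uv,z):
    d=np.load(f'pics/{name}.npz'); R=d['R']; e=d['eye']
    uv=np.atleast_2d(uv).astype(float)
    r=(R@np.linalg.inv(d['mtx'])@np.c_[uv,np.ones(len(uv))].T).T
    z=np.broadcast_to(z,len(uv))
    return e+r*((z-e[2])/r[:,2])[:,None]
def w2px(name,P):
    d=np.load(f'pics/{name}.npz'); c=(np.atleast_2d(P)-d['eye'])@d['R']
    p=c@d['mtx'].T; return p[:,:2]/p[:,2:]
E
python3 - <<'E'
from h import *
for c in('top','side'):
    f=snap(c,c+'0'); print(c,f['eye'],f['rotation'],f['mtx'])
print(manip.state())
E
```

```text
pics
top [ 0.50754831 -0.00491617  1.43401017] [ 0.02202938 -0.70209079  0.7114435  -0.02076948] [[513.45165072   0.         321.92240599]
 [  0.         513.45165072 239.09489038]
 [  0.           0.           1.        ]]
side [0.57179024 0.93227347 0.88081451] [ 1.20700534e-04 -5.72251218e-03  9.14702167e-01 -4.04088090e-01] [[542.17590955   0.         322.43184909]
 [  0.         542.17590955 242.65859176]
 [  0.           0.           1.        ]]
{'time': 0.1, 'joint_pos': array([-1.28599299e+00,  5.33115392e-02,  1.61416073e+00, -1.82629553e-05,
        1.47601775e+00, -1.19009573e-01]), 'joint_vel': array([ 0.0001062 , -0.00275004, -0.00219864,  0.00022001,  0.00073391,
        0.00094696]), 'joint_efforts': array([-2.04140133e-04, -3.94905603e+01, -3.71362889e+01, -1.44420628e-04,
        3.85385109e-03, -1.08013992e-05]), 'tool_pos': array([ 0.24541599, -0.5742088 ,  0.2441707 ]), 'tool_rot': array([-9.44672596e-04,  9.79685427e-01,  2.00538184e-01, -8.76112771e-05]), 'contact_force': array([-0.1769672 , -0.45283104,  0.25324898]), 'ft_torque': array([-0.01396053,  0.01098399,  0.07661117]), 'grasp_force': 0.0, 'gripper_width': 0.9994510345634523}
```

```bash
python3 - <<'E'
s=open('h.py').read()
s=s.replace("def snap","from scipy.spatial.transform import Rotation as Ro\ndef Q(q): return Ro.from_quat(np.roll(q,-1)).as_matrix()\ndef snap",1).replace("R=f['rotation']","R=Q(f['rotation'])")
open('h.py','w').write(s)
E
python3 - <<'E'
import numpy as np,cv2
from h import *
qs={'top':[0.02202938,-0.70209079,0.7114435,-0.02076948],'side':[1.207e-4,-5.7225e-3,0.914702,-0.404088]}
for c,q in qs.items():
    d=dict(np.load(f'pics/{c}0.npz')); d['R']=Q(q); np.savez(f'pics/{c}0.npz',**d); print(Q(q).round(3))
print(px2w('top0',[[0,0],[640,0],[640,480],[320,240]],0))
E
```

```text
[[-0.013 -0.998  0.061]
 [-1.     0.013  0.001]
 [-0.002 -0.06  -0.998]]
[[-1.    -0.01   0.005]
 [-0.011  0.673 -0.739]
 [ 0.004 -0.739 -0.673]]
[[ 1.29741533  0.91610037  0.        ]
 [ 1.27097611 -0.92647559  0.        ]
 [-0.07271765 -0.85846776  0.        ]
 [ 0.59201368  0.00247862  0.        ]]
```

View pics/top0.png

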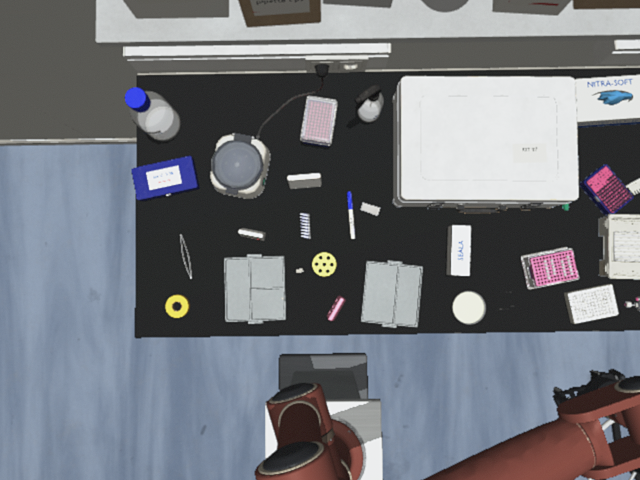

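View pics/side0.png

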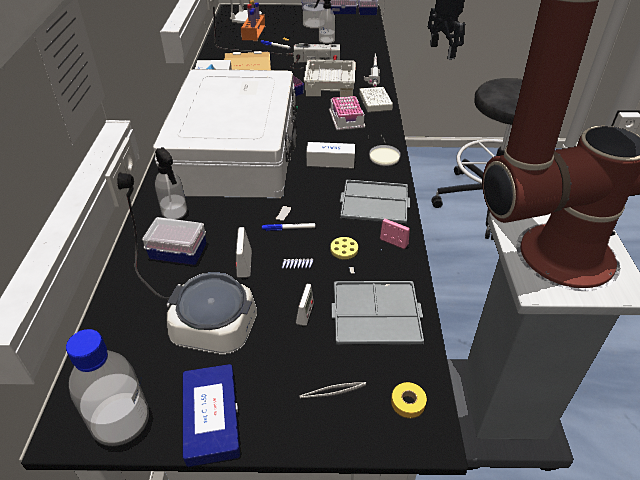

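Run:
```python
import cv2,numpy as np
im=cv2.imread('pics/top0.png')
a=cv2.resize(im[165:335,155:285],None,fx=3,fy=3,interpolation=cv2.INTER_CUBIC)
b=cv2.resize(im[165:335,285:485],None,fx=2,fy=2)
def g(x0,x1):return cv2.resize(im[165:335,x0:x1],None,fx=3.05,fy=3.05,interpolation=cv2.INTER_CUBIC)
cv2.imwrite('pics/c1.png',g(165,425))
```

```text
(no output)
```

View pics/c1.png

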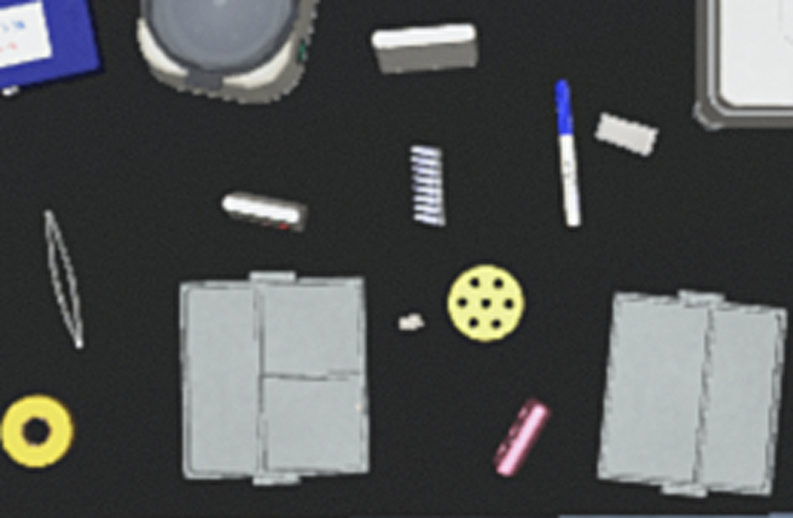

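Run:
```python
from h import *
im=cv2.imread('pics/top0.png'); m=(im.max(2)>75).astype(np.uint8)
n,l,s,c=cv2.connectedComponentsWithStats(m)
Z={}
for i in range(1,n):
    x,y,w,h,a=s[i]
    if a<12 or y<150 or y+h>333 or x>500: continue
    ys,xs=np.where(l==i)
    for z in (0.004,0.01,0.05):
        P=px2w('top0',np.c_[xs,ys],z)[:,:2]
        r=cv2.minAreaRect(P.astype(np.float32)*1000)
        if z==.004: print(c[i].round(1),a,end=' ')
        print(z,np.round(r[0],0),np.round(r[1],0),round(r[2],1),end=' | ')
    print()
```

```text
[304.1 180.2] 472 0.004 [760.  45.] [40. 95.] 3.7 | 0.01 [759.  45.] [40. 94.] 3.7 | 0.05 [752.  44.] [39. 92.] 3.7 | 
[350.6 214.8] 252 0.004 [662. -84.] [133.  15.] 4.2 | 0.01 [661. -84.] [133.  15.] 4.2 | 0.05 [657. -81.] [129.  14.] 4.2 | 
[370.  208.5] 176 0.004 [ 678. -138.] [53. 26.] 70.7 | 0.01 [ 678. -138.] [53. 26.] 70.7 | 0.05 [ 673. -134.] [51. 25.] 70.7 | 
[304.9 225.4] 249 0.004 [633.  45.] [72. 29.] 2.4 | 0.01 [632.  45.] [71. 29.] 2.4 | 0.05 [629.  43.] [69. 28.] 2.4 | 
[458.8 250. ] 1196 0.004 [ 559. -384.] [ 66. 143.] 86.6 | 0.01 [ 559. -382.] [ 66. 142.] 86.6 | 0.05 [ 558. -372.] [ 64. 138.] 86.6 | 
[251.6 233.3] 214 0.004 [613. 195.] [75. 25.] 77.9 | 0.01 [612. 194.] [74. 25.] 77.9 | 0.05 [609. 189.] [72. 24.] 77.9 | 
[185.4 256.2] 190 0.004 [552. 378.] [126.  20.] 9.6 | 0.01 [552. 377.] [126.  20.] 9.6 | 0.05 [551. 366.] [122.  19.] 9.6 | 
[323.8 263.9] 475 0.004 [525.  -8.] [67. 67.] 89.2 | 0.01 [525.  -8.] [67. 66.] 89.2 | 0.05 [524.  -8.] [65. 65.] 89.2 | 
[254.4 288.4] 4032 0.004 [460. 186.] [169. 191.] 89.9 | 0.01 [460. 185.] [168. 190.] 89.9 | 0.05 [461. 180.] [164. 185.] 89.9 | 
[391.6 293.6] 3633 0.004 [ 441. -194.] [159. 185.] 83.5 | 0.01 [ 441. -193.] [158. 184.] 83.5 | 0.05 [ 443. -188.] [154. 179.] 83.5 | 
[299.3 270.2] 33 0.004 [509.  61.] [19. 11.] 89.2 | 0.01 [509.  60.] [19. 11.] 89.2 | 0.05 [509.  58.] [19. 11.] 89.2 | 
[468.6 307.3] 917 0.004 [ 399. -406.] [91. 91.] 88.4 | 0.01 [ 400. -404.] [91. 91.] 88.4 | 0.05 [ 403. -393.] [88. 88.] 88.4 | 
[176.8 305.7] 426 0.004 [415. 401.] [67. 63.] 89.3 | 0.01 [416. 399.] [66. 63.] 89.3 | 0.05 [418. 388.] [65. 61.] 89.3 | 
[335.5 308. ] 226 0.004 [402. -37.] [25. 73.] 58.8 | 0.01 [402. -37.] [25. 73.] 58.8 | 0.05 [405. -36.] [24. 70.] 58.8 |
```

```bash
cat >> h.py <<'E'
def yaw():
    R=Q(manip.state()['tool_rot']); return np.degrees(np.arctan2(R[1,0],R[0,0]))
def go(x,y,z,psi):
    "print az turn first (deg), then shift in mm along tool axes after the turn"
    s=manip.state(); p=s['tool_pos']; t=(yaw()-psi+90)%180-90
    a=np.radians(yaw()-t); d=np.array([x,y,z])-p
    print('t',s['time'],'at',p.round(4),'yaw',yaw().round(1),'az',t.round(1),'shift',
      (1000*np.array([d[0]*np.cos(a)+d[1]*np.sin(a), d[0]*np.sin(a)-d[1]*np.cos(a), -d[2]])).round(1))
E
python3 -c "
from h import *
go(.558,-.379,.2,-3.4)"
```

```text
t 0.1 at [ 0.2454 -0.5742  0.2442] yaw 23.1 az 26.5 shift [ 300.5 -213.4   44.2]
```

Call:
servo_tool(moves=[[[0,0,0,0,0,9,85],[0,0,0,0,0,9,85],[0,0,0,0,0,8.5,85],[42,-30,5,0,0,0,85],[42,-30,5,0,0,0,85],[42,-30,5,0,0,0,85],[42,-30,5,0,0,0,85],[42,-30,5,0,0,0,85],[42,-30,5,0,0,0,85],[42,-30,5,0,0,0,85],[0,0,0,0,0,0,85]]])

```text
time: 1.48
tool_pos: [0.5533, -0.3796, 0.2088]
tool_rot: [-0.001, 1.0, -0.027, -0.001]
contact_force: [-0.7, -0.3, -0.2]
gripper_width: 0.994
grasp_force: 0.0
```

```bash
python3 -c "
from h import *
go(.558,-.379,.2,-3.4)
f=snap('wrist','w1');print(f['eye'],Q(f['rotation']))"
```

```text
t 1.475 at [ 0.5533 -0.3796  0.2088] yaw -3.1 az 0.3 shift [ 4.7 -0.9  8.8]
[ 0.62059333 -0.38291505  0.3367783 ] [[-0.05508168 -0.96119535 -0.27031372]
 [-0.99847795  0.0522677   0.01760317]
 [-0.00279141  0.2708719  -0.96261136]]
```

View pics/w1.png

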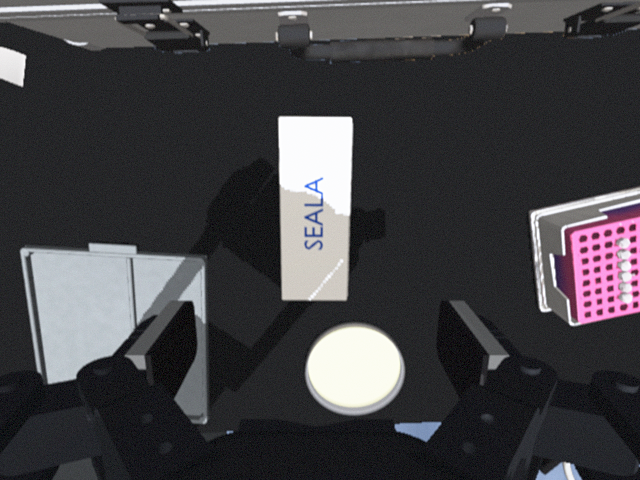

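```bash
python3 -c "
from h import *
P=px2w('w1',[(279,117),(353,118),(348,300),(281,299)],.05);print(P.round(4),P.mean(0))
P=px2w('w1',[(22,248),(207,256),(207,422),(135,262)],.01);print(P.round(4))
c=px2w('w1',[(279,117),(353,118),(348,300),(281,299)],.05).mean(0)
go(c[0],c[1],.027,-3)"
```

```text
[[ 0.6255 -0.357   0.05  ]
 [ 0.6221 -0.4069  0.05  ]
 [ 0.4887 -0.399   0.05  ]
 [ 0.4923 -0.3479  0.05  ]] [ 0.55714695 -0.37770097  0.05      ]
[[ 0.5326 -0.1289  0.01  ]
 [ 0.5171 -0.2836  0.01  ]
 [ 0.3509 -0.2623  0.01  ]
 [ 0.5151 -0.2218  0.01  ]]
t 1.525 at [ 0.552  -0.381   0.2091] yaw -3.2 az -0.2 shift [  4.9  -3.5 182.1]
```

Call:
servo_tool(moves=[[[5,-3.5,0,0,0,0.5,85],[0,0,45,0,0,0,85],[0,0,45,0,0,0,85],[0,0,45,0,0,0,85],[0,0,30,0,0,0,85],[0,0,17,0,0,0,85],[0,0,0,0,0,0,40],[0,0,0,0,0,0,40],[0,0,0,0,0,0,40],[0,0,0,0,0,0,40],[0,0,0,0,0,0,40]]])

```text
time: 2.9
tool_pos: [0.5578, -0.3802, 0.0306]
tool_rot: [0.001, 0.999, -0.034, 0.001]
contact_force: [-0.9, -0.3, 6.6]
gripper_width: 0.582
grasp_force: 64.8
```

```bash
python3 -c "
from h import *
print(manip.state()['gripper_width'],manip.state()['grasp_force'])
go(.445,-.163,.13,-6.3)"
```

```text
0.5816614644607856 64.84738826751709
t 2.9 at [ 0.5578 -0.3802  0.0306] yaw -3.9 az 2.4 shift [-135.9 -203.5  -99.4]
```

Call:
servo_tool(moves=[[[0,0,-30,0,0,0,40],[0,0,-40,0,0,2.4,40],[0,0,-30,0,0,0,40],[-27,-40.5,0,0,0,0,40],[-27,-40.5,0,0,0,0,40],[-27,-40.5,0,0,0,0,40],[-27,-40.5,0,0,0,0,40],[-28,-41,0,0,0,0,40],[0,0,0,0,0,0,40],[0,0,0,0,0,0,40]]])

```text
time: 4.15
tool_pos: [0.4437, -0.1626, 0.1284]
tool_rot: [0.0, 0.999, -0.054, 0.0]
contact_force: [0.3, 0.1, -0.6]
gripper_width: 0.577
grasp_force: 64.2
```

```bash
python3 -c "
from h import *
print(manip.state()['gripper_width'],manip.state()['grasp_force'])
go(.445,-.163,.034,-6.3)
snap('wrist','w2')"
```

```text
0.5772385269056716 64.19704556465149
t 4.15 at [ 0.4437 -0.1626  0.1284] yaw -6.2 az 0.1 shift [ 1.3  0.2 94.4]
```

View pics/w2.png

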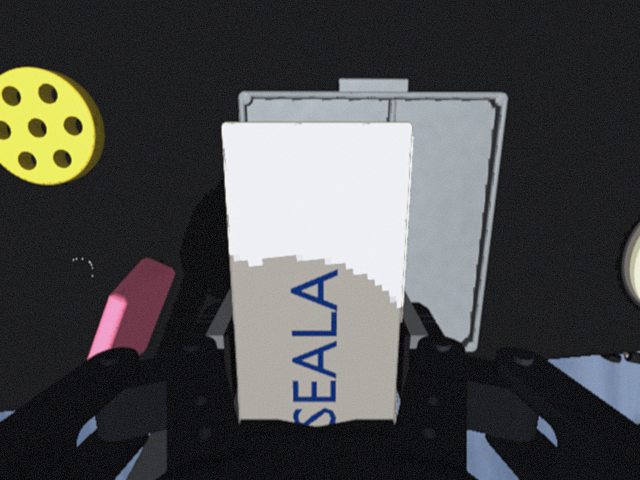

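```bash
python3 -c "
from h import *
P=px2w('w2',[(240,93),(507,94),(475,349),(391,97)],.01);print(P.round(4))
e=P[0]-P[1];print(np.linalg.norm(e),np.degrees(np.arctan2(-e[0],e[1])));e=P[1]-P[2];print(np.linalg.norm(e),np.degrees(np.arctan2(e[1],e[0])))
print((P[0]+P[2])/2)
T=px2w('w2',[(222,123),(412,123)],.152);print(T)"
```

```text
[[ 0.5318 -0.1276  0.01  ]
 [ 0.5145 -0.2794  0.01  ]
 [ 0.3514 -0.2603  0.01  ]
 [ 0.5202 -0.2133  0.01  ]]
0.1528424472394138 -6.501921982342117
0.1641860529429485 -6.695540205345721
[ 0.44163483 -0.19393418  0.01      ]
[[ 0.51307675 -0.14606642  0.152     ]
 [ 0.50792005 -0.19279166  0.152     ]]
```

Call:
servo_tool(moves=[[[1.5,0,30,0,0,0.3,40],[0,0,35,0,0,0,40],[0,0,20,0,0,0,40],[0,0,9.5,0,0,0,40],[0,0,0,0,0,0,40],[0,0,0,0,0,0,75],[0,0,0,0,0,0,75],[0,0,0,0,0,0,75],[0,0,-40,0,0,0,75],[0,0,-50,0,0,0,75],[0,0,-50,0,0,0,75],[0,0,0,0,0,0,75]]])

```text
time: 5.7
tool_pos: [0.4478, -0.1642, 0.1795]
tool_rot: [0.002, 0.998, -0.057, 0.005]
contact_force: [-0.0, 0.2, -0.4]
gripper_width: 0.878
grasp_force: 0.0
```

```bash
python3 -c "
from h import *
snap('wrist','w3')
go(.661,-.084,.17,4.2)"
```

```text
t 5.75 at [ 0.4464 -0.1634  0.1765] yaw -6.6 az -10.8 shift [219.9 -63.4   6.5]
```

View pics/w3.png

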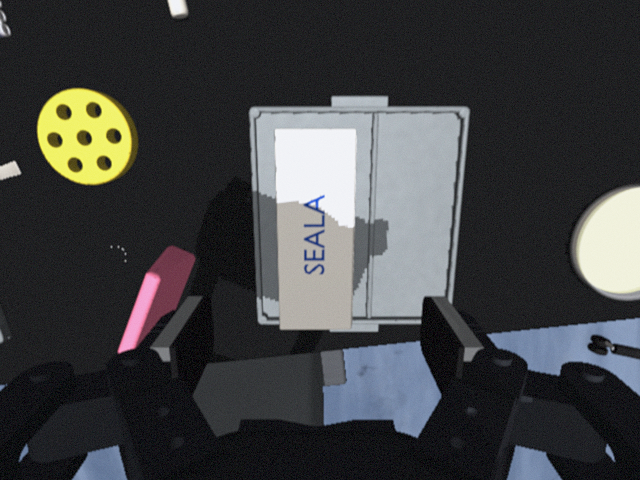

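Call:
servo_tool(moves=[[[0,0,0,0,0,-5.4,60],[0,0,0,0,0,-5.4,60],[44,-12.7,1,0,0,0,60],[44,-12.7,1,0,0,0,60],[44,-12.7,1,0,0,0,60],[44,-12.7,1,0,0,0,60],[44,-12.7,1,0,0,0,60],[0,0,0,0,0,0,60]]])

```text
time: 6.75
tool_pos: [0.6603, -0.0816, 0.1654]
tool_rot: [-0.001, 0.999, 0.038, -0.002]
contact_force: [-0.0, 0.5, 1.0]
gripper_width: 0.701
grasp_force: 0.0
```

```bash
cat >> h.py <<'E'
def blob(name,xy,z,thr=75):
    im=cv2.imread(f'pics/{name}.png'); n,l,s,c=cv2.connectedComponentsWithStats((im.max(2)>thr).astype(np.uint8))
    out=[]
    for i in range(1,n):
        if s[i][4]<60: continue
        ys,xs=np.where(l==i); P=px2w(name,np.c_[xs,ys],z)[:,:2]*1000
        r=cv2.minAreaRect(P.astype(np.float32)); out.append((np.hypot(*(np.array(r[0])/1000-xy)),r,s[i][:5]))
    for o in sorted(out,key=lambda o:o[0])[:3]: print('blob',np.round(o[1][0],1),np.round(o[1][1],1),round(o[1][2],1),o[2])
E
python3 -c "
from h import *
snap('wrist','w4')
blob('w4',(.661,-.084),.01)
go(.661,-.084,.016,4.2)"
```

```text
blob [661.8 -85. ] [133.5  13. ] 4.2 [ 314  121   20  184 3233]
blob [ 680.2 -138.1] [52.  24.2] 68.6 [ 361  170   79   59 2398]
blob [ 588.4 -173.2] [58.6 17.7] 26.9 [407 291  43  63 972]
t 6.8 at [ 0.6592 -0.0823  0.1658] yaw 4.3 az 0.1 shift [  1.7   1.8 149.8]
```

Call:
servo_tool(moves=[[[-5.5,2.8,20,0,0,0,28],[0,0,45,0,0,0,28],[0,0,40,0,0,0,28],[0,0,25,0,0,0,28],[0,0,12,0,0,0,28],[0,0,6,0,0,0,28],[0,0,0,0,0,0,28]]])

```text
time: 7.68
tool_pos: [0.6545, -0.0865, 0.0213]
tool_rot: [0.0, 0.999, 0.037, 0.0]
contact_force: [0.4, 0.4, 0.4]
gripper_width: 0.329
grasp_force: 0.0
```

```bash
python3 -c "
from h import *
go(.654,-.0855,.016,4.2);print(manip.state()['gripper_width'],manip.state()['contact_force'])"
```

```text
t 7.675 at [ 0.6545 -0.0865  0.0213] yaw 4.2 az 0.0 shift [-0.4 -1.1  5.3]
0.32873476930612855 [0.40704142 0.43272415 0.41352049]
```

Call:
servo_tool(moves=[[[0,0,4,0,0,0,28],[0,0,0,0,0,0,5],[0,0,0,0,0,0,5],[0,0,0,0,0,0,5],[0,0,0,0,0,0,5]]])

```text
time: 8.3
tool_pos: [0.655, -0.0864, 0.0175]
tool_rot: [0.0, 0.999, 0.037, 0.001]
contact_force: [0.5, -0.2, 2.8]
gripper_width: 0.118
grasp_force: 62.1
```

```bash
python3 -c "
from h import *
s=manip.state();print(s['gripper_width'],s['grasp_force'],s['contact_force'])
go(.4286,-.2368,.13,-6.6)"
```

```text
0.11829452168586214 62.05668568611145 [ 0.47184564 -0.21869014  2.75655318]
t 8.3 at [ 0.655  -0.0864  0.0175] yaw 4.2 az 10.8 shift [-207.6  175.5 -112.5]
```

Call:
servo_tool(moves=[[[0,0,-30,0,0,0,5],[0,0,-42,0,0,5.4,5],[0,0,-40,0,0,5.4,5],[-34.6,29.2,0,0,0,0,5],[-34.6,29.2,0,0,0,0,5],[-34.6,29.2,0,0,0,0,5],[-34.6,29.2,0,0,0,0,5],[-34.6,29.2,0,0,0,0,5],[-34.6,29.2,0,0,0,0,5],[0,0,0,0,0,0,5],[0,0,0,0,0,0,5]]])

```text
time: 9.68
tool_pos: [0.4283, -0.2364, 0.1287]
tool_rot: [-0.0, 0.998, -0.057, 0.0]
contact_force: [0.3, -0.4, -0.1]
gripper_width: 0.119
grasp_force: 61.6
```

```bash
python3 -c "
from h import *
s=manip.state();print(s['gripper_width'],s['grasp_force'],s['contact_force'])
snap('wrist','w5')
go(.4286,-.2368,.0205,-6.6)"
```

```text
0.11875697621546101 61.57552242279053 [ 0.28832979 -0.38604584 -0.10822101]
t 9.725 at [ 0.4287 -0.2363  0.1287] yaw -6.5 az 0.1 shift [  0.    0.6 108.2]
```

View pics/w5.png

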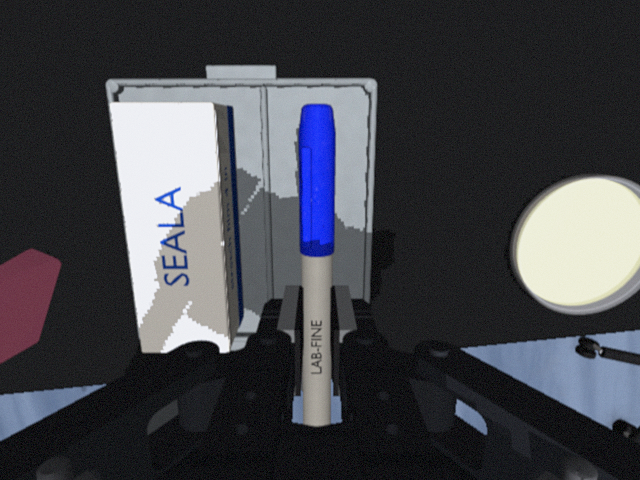

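Call:
servo_tool(moves=[[[0,0.5,35,0,0,0,5],[0,0,40,0,0,0,5],[0,0,20,0,0,0,5],[0,0,9,0,0,0,5],[0,0,4,0,0,0,5],[0,0,0,0,0,0,5],[0,0,0,0,0,0,5]]])

```text
time: 10.6
tool_pos: [0.4289, -0.2376, 0.0219]
tool_rot: [0.001, 0.998, -0.057, 0.001]
contact_force: [-0.6, -0.1, -0.7]
gripper_width: 0.115
grasp_force: 61.6
```

```bash
python3 -c "
from h import *
s=manip.state();print(s['gripper_width'],s['grasp_force'],s['contact_force'])
go(.4286,-.2368,.0205,-6.6)"
```

```text
0.11545383443976928 61.57681703567505 [-0.61690905 -0.05858275 -0.66340587]
t 10.6 at [ 0.4289 -0.2376  0.0219] yaw -6.6 az 0.0 shift [-0.4 -0.8  1.4]
```

Call:
servo_tool(moves=[[[0,0,1.5,0,0,0,5],[0,0,0,0,0,0,22],[0,0,0,0,0,0,22],[0,0,0,0,0,0,22],[0,0,-25,0,0,0,22],[0,0,-45,0,0,0,22],[0,0,-45,0,0,0,22],[0,0,-45,0,0,0,22],[0,0,0,0,0,0,22]]])

```text
time: 11.72
tool_pos: [0.4303, -0.2388, 0.1843]
tool_rot: [0.003, 0.998, -0.057, 0.004]
contact_force: [0.5, -0.7, -0.4]
gripper_width: 0.257
grasp_force: 0.0
```

```bash
python3 -c "
from h import *
snap('wrist','w6'); im=cv2.imread('pics/w6.png')
b=(im[:,:,0]>150)&(im[:,:,2]<60); ys,xs=np.where(b); k=ys.argmin(); print(xs.mean(),ys.min(),ys.max(),px2w('w6',(xs[k],ys[k]),.012),px2w('w6',(xs.mean(),ys.mean()),.012))
go(.552,.377,.19,9.6)"
```

```text
310.64102564102564 121 223 [[ 0.50039522 -0.24081683  0.012     ]] [[ 0.47570458 -0.23974753  0.012     ]]
t 11.775 at [ 0.4291 -0.2379  0.1814] yaw -6.6 az -16.2 shift [ 223.7 -585.7   -8.6]
```

View pics/w6.png

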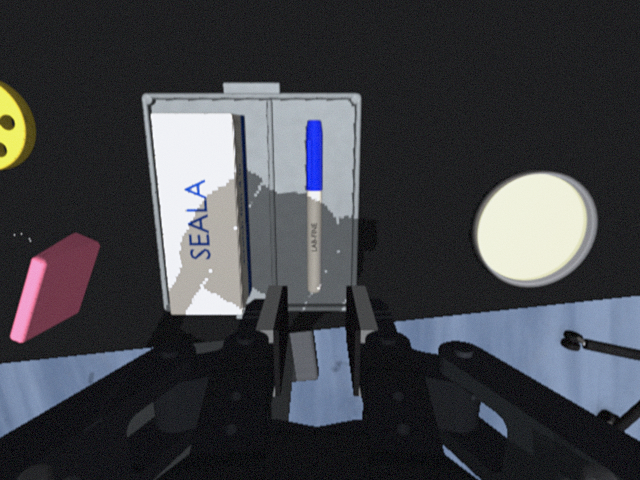

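Call:
servo_tool(moves=[[[0,0,0,0,0,-8.1,40],[0,0,0,0,0,-8.1,40],[20,-53,-1,0,0,0,40],[20,-53,-1,0,0,0,40],[20,-53,-1,0,0,0,40],[20,-53,-1,0,0,0,40],[20,-53,-1,0,0,0,40],[20,-53,-1,0,0,0,40],[20,-53,-1,0,0,0,40],[20,-53,-1,0,0,0,40],[20,-53,-1,0,0,0,40],[20,-53,0,0,0,0,40]]])

```text
time: 13.28
tool_pos: [0.5357, 0.3204, 0.1857]
tool_rot: [0.001, 0.996, 0.084, -0.002]
contact_force: [-0.2, -0.3, 0.4]
gripper_width: 0.468
grasp_force: 0.0
```

```bash
python3 -c "
from h import *
P=px2w('w3',[(275,129),(356,129),(352,331),(281,330)],.053)
a=np.radians(-6.6);c,s=np.cos(a),np.sin(a)
d=P[:,:2]-[.4416,-.194];print((d@np.array([[c,-s],[s,c]])).round(4))
go(.552,.377,.19,9.6)"
```

```text
[[ 0.0677  0.0558]
 [ 0.0676  0.0067]
 [-0.0676  0.0061]
 [-0.0667  0.0552]]
t 13.275 at [0.5357 0.3204 0.1857] yaw 9.7 az 0.1 shift [ 25.5 -53.1  -4.3]
```

Call:
servo_tool(moves=[[[13,-26,-2,0,0,0,40],[12,-26,-2,0,0,0,40],[0,0,0,0,0,0,40],[0,0,0,0,0,0,40]]])

```text
time: 13.78
tool_pos: [0.5517, 0.3735, 0.1903]
tool_rot: [0.001, 0.996, 0.084, -0.001]
contact_force: [0.1, -1.1, -0.2]
gripper_width: 0.467
grasp_force: 0.0
```

```bash
python3 -c "
from h import *
snap('wrist','w7')
blob('w7',(.552,.377),.006,60)
go(.552,.377,.016,9.6)"
```

```text
blob [552.9 376.8] [129.2  17.4] 13.7 [ 302  124   25  163 1368]
blob [452.7 424.6] [18.9 58.4] 84.2 [223 287  35  60 927]
blob [475.  294.6] [59.3 18.5] 25.0 [376 286  35  61 938]
t 13.825 at [0.5519 0.3733 0.1908] yaw 9.6 az 0.0 shift [  0.7  -3.7 174.8]
```

View pics/w7.png

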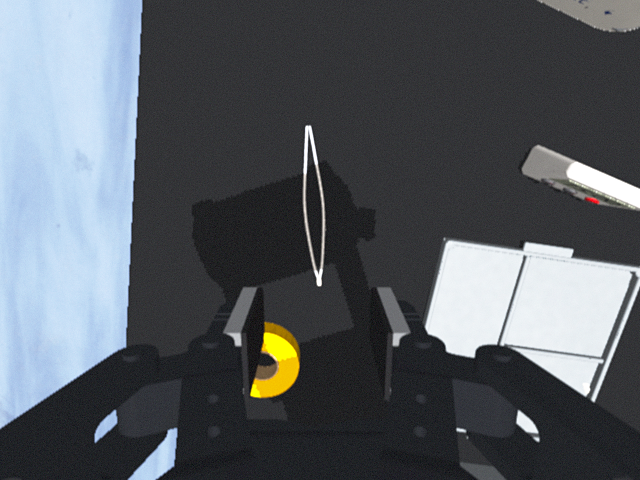

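```bash
python3 -c "
from h import *
P=px2w('w7',[(308,126),(319,285)],.005);d=P[0]-P[1];print(P,P.mean(0),np.linalg.norm(d),np.degrees(np.arctan2(d[1],d[0])))
P=px2w('w7',[(446,239),(640,277),(314,216)],[.01,.01,.004]);print(P)
go(.553,.3768,.016,13.5)"
```

```text
[[0.61429169 0.39131194 0.005     ]
 [0.49059594 0.36195422 0.005     ]] [0.55244382 0.37663308 0.005     ] 0.127131872938042 13.351439693049988
[[0.54766574 0.27023456 0.01      ]
 [0.54267217 0.10738951 0.01      ]
 [0.5473264  0.3756231  0.004     ]]
t 13.825 at [0.5519 0.3733 0.1908] yaw 9.6 az -3.9 shift [  1.9  -3.2 174.8]
```

Call:
servo_tool(moves=[[[1.5,-3.2,30,0,0,-3.6,40],[0,0,45,0,0,0,40],[0,0,45,0,0,0,40],[0,0,30,0,0,0,40],[0,0,15,0,0,0,40],[0,0,6,0,0,0,40],[0,0,0,0,0,0,40],[0,0,0,0,0,0,40]]])

```text
time: 14.82
tool_pos: [0.5546, 0.3783, 0.0231]
tool_rot: [-0.001, 0.993, 0.115, 0.001]
contact_force: [0.2, 0.3, -0.1]
gripper_width: 0.469
grasp_force: 0.0
```

```bash
python3 -c "
from h import *
go(.5525,.3767,.0155,13.3);print(manip.state()['gripper_width'],manip.state()['contact_force'])"
```

```text
t 14.825 at [0.5546 0.3783 0.0231] yaw 13.2 az -0.1 shift [-2.4  1.1  7.6]
0.4694490439836359 [ 0.23030716  0.2854619  -0.11463763]
```

Call:
servo_tool(moves=[[[-2.2,0.8,6.8,0,0,0,30],[0,0,0,0,0,0,30],[0,0,0,0,0,0,8],[0,0,0,0,0,0,8],[0,0,0,0,0,0,8],[0,0,0,0,0,0,8],[0,0,0,0,0,0,8]]])

```text
time: 15.7
tool_pos: [0.5517, 0.3766, 0.0147]
tool_rot: [-0.0, 0.993, 0.115, 0.0]
contact_force: [0.3, 0.5, 0.0]
gripper_width: 0.152
grasp_force: 61.2
```

Run:
```python
from h import *
s=manip.state();print(s['gripper_width'],s['grasp_force'],s['contact_force'])
# tray three fit from top image: lugs removed by opening
im=cv2.imread('pics/top0.png'); m=np.zeros((480,640),np.uint8); m[250:328,218:292]=(im[250:328,218:292].max(2)>75)
big=cv2.resize(m,None,fx=4,fy=4,interpolation=cv2.INTER_LINEAR)
big=cv2.morphologyEx(m,cv2.MORPH_OPEN,np.ones((25,25),np.uint8))
ys,xs=np.where(big); r=cv2.minAreaRect((px2w('top0',np.c_[xs,ys],.006)[:,:2]*1000).astype(np.float32)); print(r)
go(.46,.235,.13,0)
```

```text
0.15160639540894624 61.233054399490356 [0.33591011 0.4654983  0.03701657]
((460.9901428222656, 185.73538208007812), (168.9561309814453, 177.5789337158203), 89.9067153930664)
t 15.7 at [0.5517 0.3766 0.0147] yaw 13.2 az 13.2 shift [ -91.7  141.6 -115.3]
```

Call:
servo_tool(moves=[[[0,0,-25,0,0,0,8],[0,0,-45,0,0,6.1,8],[0,0,-45,0,0,6.1,8],[-23,36,0,0,0,0,8],[-23,36,0,0,0,0,8],[-23,36,0,0,0,0,8],[-22.5,36,0,0,0,0,8],[0,0,0,0,0,0,8],[0,0,0,0,0,0,8]]])

```text
time: 16.82
tool_pos: [0.4631, 0.2311, 0.1299]
tool_rot: [-0.0, 1.0, 0.009, 0.001]
contact_force: [0.8, -0.3, 0.6]
gripper_width: 0.151
grasp_force: 61.2
```

```bash
python3 -c "
from h import *
s=manip.state();print(s['gripper_width'],s['grasp_force'],s['contact_force'])
snap('wrist','w8')
go(.46,.2325,.0185,1)"
```

```text
0.15144742473756695 61.16364240646362 [ 0.76725363 -0.25503829  0.58330163]
t 16.875 at [0.4633 0.2314 0.1299] yaw 1.1 az 0.1 shift [ -3.3  -1.2 111.4]
```

View pics/w8.png

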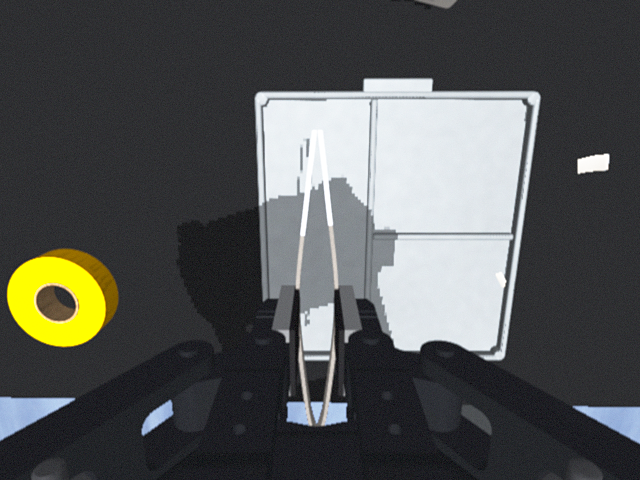

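```bash
python3 -c "
from h import *
P=px2w('w8',[(257,95),(539,95),(503,360)],.01);print(P)
e=P[0]-P[1];print(np.linalg.norm(e),np.degrees(np.arctan2(-e[0],e[1])));e=P[1]-P[2];print(np.linalg.norm(e),np.degrees(np.arctan2(e[1],e[0])))
C=(P[0]+P[2])/2;print(C)
print(px2w('w8',[(496,273),(506,287),(373,236),(512,237),(374,100)],[.004,.004,.008,.008,.008]),px2w('w8',(318,131),.125))
cv2.imwrite('pics/c2.png',cv2.resize(cv2.imread('pics/w8.png')[230:360,440:540],None,fx=4,fy=4,interpolation=2))"
```

```text
[[0.54531091 0.26775339 0.01      ]
 [0.54802382 0.10538058 0.01      ]
 [0.37510191 0.10193444 0.01      ]]
0.16239547264772514 0.9572039351398938
0.17295625005744764 1.1416904167386783
[0.46020641 0.18484392 0.01      ]
[[0.43654007 0.11254349 0.004     ]
 [0.42669573 0.10450222 0.004     ]
 [0.46167261 0.19607119 0.008     ]
 [0.46253884 0.10755285 0.008     ]
 [0.54381456 0.19993207 0.008     ]] [[0.52782399 0.23251133 0.125     ]]
```

View pics/c2.png

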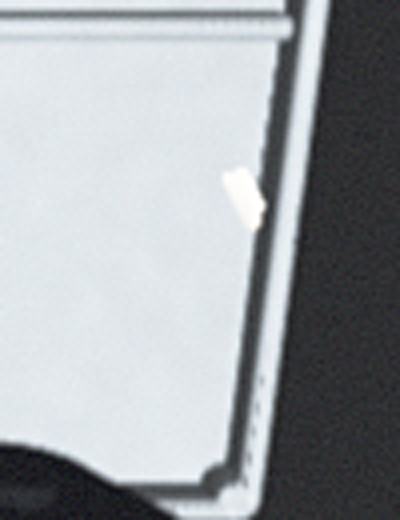

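Call:
servo_tool(moves=[[[-4.5,-0.6,35,0,0,0,8],[0,0,40,0,0,0,8],[0,0,20,0,0,0,8],[0,0,9,0,0,0,8],[0,0,4,0,0,0,8],[0,0,0,0,0,0,8],[0,0,0,0,0,0,8]]])

```text
time: 17.75
tool_pos: [0.459, 0.2317, 0.0226]
tool_rot: [-0.0, 1.0, 0.009, 0.001]
contact_force: [-0.1, -0.3, 0.0]
gripper_width: 0.144
grasp_force: 61.2
```

```bash
python3 -c "
from h import *
s=manip.state();print(s['gripper_width'],s['grasp_force'],s['contact_force'])
go(.4596,.232,.018,1)"
```

```text
0.14434013670699758 61.160069704055786 [-0.10441233 -0.27586029  0.03447112]
t 17.75 at [0.459  0.2317 0.0226] yaw 1.0 az 0.0 shift [ 0.6 -0.3  4.6]
```

Call:
servo_tool(moves=[[[0,0,4.3,0,0,0,8],[0,0,0,0,0,0,8],[0,0,0,0,0,0,26],[0,0,0,0,0,0,26],[0,0,0,0,0,0,26],[0,0,-25,0,0,0,26],[0,0,-45,0,0,0,26],[0,0,-45,0,0,0,26],[0,0,-50,0,0,0,26],[0,0,-10,0,0,0,26],[0,0,0,0,0,0,26]]])

```text
time: 19.12
tool_pos: [0.4583, 0.2314, 0.1925]
tool_rot: [-0.0, 1.0, 0.009, 0.0]
contact_force: [-0.7, 0.1, -0.5]
gripper_width: 0.307
grasp_force: 0.0
```

```bash
python3 -c "
from h import *
snap('wrist','w9')
go(.611,.191,.21,78)"
```

```text
t 19.175 at [0.4575 0.2312 0.1909] yaw 1.0 az -77.0 shift [ -7.4 158.5 -19.1]
```

View pics/w9.png

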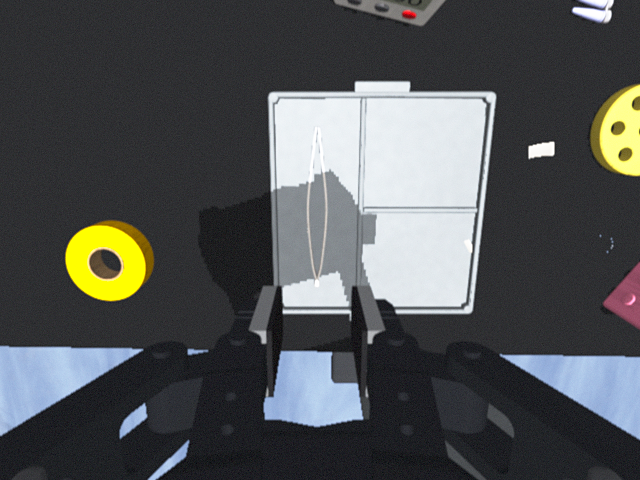

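Call:
servo_tool(moves=[[[0,0,-10,0,0,-9.7,40],[0,0,-9,0,0,-9.7,50],[0,0,0,0,0,-9.7,50],[0,0,0,0,0,-9.7,50],[0,0,0,0,0,-9.6,50],[0,0,0,0,0,-9.6,50],[0,0,0,0,0,-9.5,50],[0,0,0,0,0,-9.5,50],[-3,52,0,0,0,0,50],[-3,52,0,0,0,0,50],[-1.5,50,0,0,0,0,50],[0,0,0,0,0,0,50]]])

```text
time: 20.68
tool_pos: [0.6081, 0.1905, 0.2069]
tool_rot: [-0.001, 0.778, 0.629, -0.003]
contact_force: [-1.0, 0.0, -0.7]
gripper_width: 0.584
grasp_force: 0.0
```

```bash
python3 -c "
from h import *
snap('wrist','w10')
go(.611,.191,.03,78)"
```

```text
t 20.725 at [0.6067 0.1913 0.2074] yaw 78.0 az -0.0 shift [  0.6   4.3 177.4]
```

View pics/w10.png

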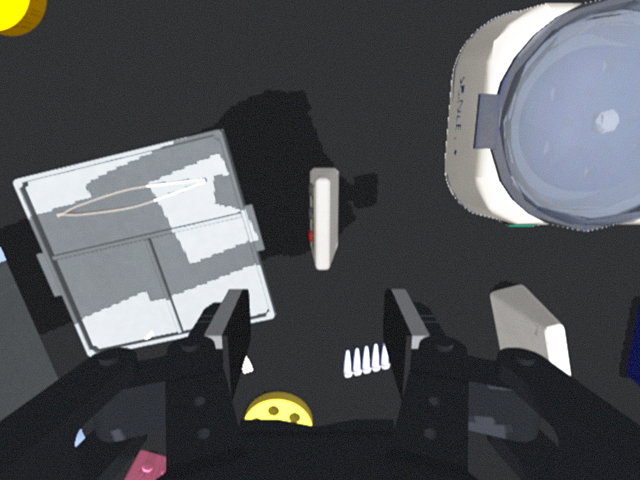

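```bash
python3 -c "
from h import *
P=px2w('w10',[(324,172),(322,268),(323,220)],.058);print(P,np.linalg.norm(P[0]-P[1]),np.degrees(np.arctan2(*(P[0]-P[1])[1::-1])))
print(px2w('w10',[(309,200),(339,190),(339,172),(310,240),(332,240)],[0,0,0,0.03,0.0]))
blob('w10',(.61,.19),.03)
go(P[2,0],P[2,1],.032,77)
cv2.imwrite('pics/c3.png',cv2.resize(cv2.imread('pics/w10.png')[155:285,280:370],None,fx=4.5,fy=4.5,interpolation=2))"
```

```text
[[0.61874791 0.22569182 0.058     ]
 [0.60316494 0.15862514 0.058     ]
 [0.6112111  0.19325454 0.058     ]] 0.06885324183727884 76.91939765056284
[[0.60100453 0.19891534 0.        ]
 [0.62706788 0.2018951  0.        ]
 [0.62997005 0.21640501 0.        ]
 [0.59687551 0.17319923 0.03      ]
 [0.6127742  0.1609493  0.        ]]
blob [610.5 186.4] [81.2 22.6] 77.9 [ 309  167   31  104 2767]
blob [664.6  91.2] [18.2 59.4] 7.3 [391 288  39  62 904]
blob [619.1  60. ] [41.4 27.9] 1.7 [ 343  342   48   37 1147]
t 20.725 at [0.6067 0.1913 0.2074] yaw 78.0 az 1.0 shift [  3.    4.  175.4]
```

View pics/c3.png

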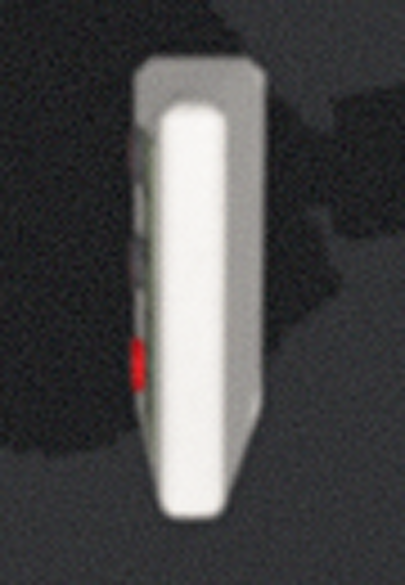

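Call:
servo_tool(moves=[[[0,4,30,0,0,1,50],[0,0,45,0,0,0,50],[0,0,45,0,0,0,50],[0,0,35,0,0,0,50],[0,0,17,0,0,0,50],[0,0,9,0,0,0,50],[0,0,0,0,0,0,15],[0,0,0,0,0,0,15],[0,0,0,0,0,0,15],[0,0,0,0,0,0,15],[0,0,0,0,0,0,15],[0,0,0,0,0,0,15]]])

```text
time: 22.22
tool_pos: [0.6125, 0.1916, 0.0321]
tool_rot: [0.001, 0.782, 0.623, 0.001]
contact_force: [-0.4, -0.2, 5.8]
gripper_width: 0.197
grasp_force: 58.9
```

```bash
python3 -c "
from h import *
s=manip.state();print(s['gripper_width'],s['grasp_force'],s['contact_force'])
a=np.radians(1.05);c,q=np.cos(a),np.sin(a)
def T(x,y): return .4605+c*x-q*y,.185+q*x+c*y
print(T(-.046,-.031),T(.043,-.032))
go(*T(-.046,-.031),.15,91)"
```

```text
0.19697494684619823 58.93967324765981 [-0.44082646 -0.1921113   5.82969741]
(np.float64(0.41507579699332503), np.float64(0.1531622585410275)) (np.float64(0.504079177431589), np.float64(0.15379334535093384))
t 22.225 at [0.6125 0.1916 0.0321] yaw 77.0 az -14.0 shift [ -34.9 -198.  -117.9]
```

Call:
servo_tool(moves=[[[0,0,-15,0,0,0,15],[0,0,-35,0,0,0,15],[0,0,-40,0,0,-7,15],[0,0,-28,0,0,-7,15],[-7,-39.6,0,0,0,0,15],[-7,-39.6,0,0,0,0,15],[-7,-39.6,0,0,0,0,15],[-7,-39.6,0,0,0,0,15],[-7,-39.6,0,0,0,0,15],[0,0,0,0,0,0,15],[0,0,0,0,0,0,15]]])

```text
time: 23.6
tool_pos: [0.4144, 0.1528, 0.1489]
tool_rot: [0.0, 0.701, 0.713, 0.001]
contact_force: [0.4, -0.1, 0.5]
gripper_width: 0.193
grasp_force: 58.3
```

```bash
python3 -c "
from h import *
s=manip.state();print(s['gripper_width'],s['grasp_force'],s['contact_force'])
snap('wrist','w11')
go(.4151,.1532,.0355,91)"
```

```text
0.19301129708709389 58.320894403295824 [ 0.3993747  -0.09091546  0.45971292]
t 23.65 at [0.4148 0.1528 0.1489] yaw 91.0 az 0.0 shift [  0.4   0.3 113.4]
```

View pics/w11.png

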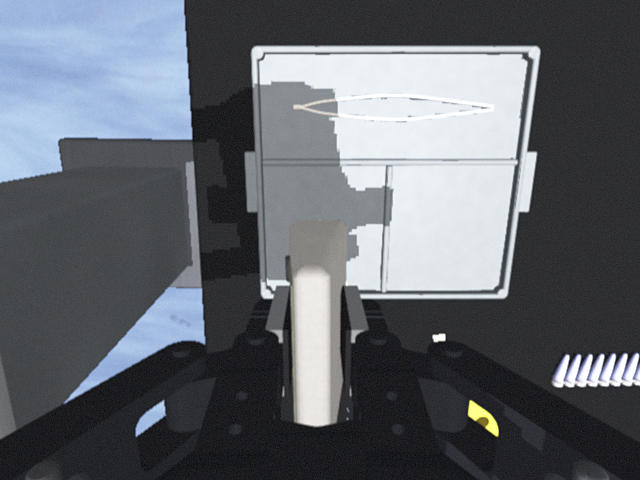

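```bash
python3 -c "
from h import *
print(px2w('w11',[(290,222),(347,222),(318,221)],.117))
print(px2w('w11',[(251,47),(540,47),(505,297),(264,297)],.01))"
```

```text
[[0.40232929 0.18297735 0.117     ]
 [0.42533571 0.18336594 0.117     ]
 [0.41362276 0.18358256 0.117     ]]
[[0.37222549 0.26530802 0.01      ]
 [0.5463598  0.26828912 0.01      ]
 [0.54819239 0.10528332 0.01      ]
 [0.3772242  0.10241535 0.01      ]]
```

Call:
servo_tool(moves=[[[3,-2,30,0,0,0,15],[0,0,40,0,0,0,15],[0,0,25,0,0,0,15],[0,0,10,0,0,0,15],[0,0,5,0,0,0,15],[0,0,0,0,0,0,15],[0,0,0,0,0,0,15]]])

```text
time: 24.52
tool_pos: [0.4127, 0.1559, 0.0393]
tool_rot: [0.001, 0.701, 0.713, 0.001]
contact_force: [-0.7, -0.9, -0.1]
gripper_width: 0.197
grasp_force: 58.3
```

```bash
python3 -c "
from h import *
s=manip.state();print(s['gripper_width'],s['grasp_force'],s['contact_force'])
go(.413,.1558,.0353,91)"
```

```text
0.19657644556085888 58.32656718521321 [-0.67812944 -0.94244446 -0.13627642]
t 24.525 at [0.4127 0.1559 0.0393] yaw 91.0 az 0.0 shift [-0.1  0.3  4. ]
```

Call:
servo_tool(moves=[[[0,0,3.8,0,0,0,15],[0,0,0,0,0,0,15],[0,0,0,0,0,0,40],[0,0,0,0,0,0,40],[0,0,0,0,0,0,40],[0,0,-20,0,0,0,40],[0,0,-40,0,0,0,40],[0,0,-45,0,0,0,40],[0,0,-45,0,0,0,40],[0,0,0,0,0,0,40]]])

```text
time: 25.78
tool_pos: [0.4143, 0.1562, 0.1892]
tool_rot: [0.003, 0.701, 0.713, 0.004]
contact_force: [-0.3, 0.0, 0.7]
gripper_width: 0.468
grasp_force: 0.0
```

```bash
python3 -c "
from h import *
s=manip.state();print(s['gripper_width'],s['contact_force'])
f=snap('wrist','w12')
# white timer ridge (bright, brighter than tray?)
im=f['image'].astype(int); 
u=w2px('w12',[(.4125,.153,.061),(.4125,.187,.061),(.4125,.119,.061),(.4125,.153,0.003)]);print(u.round(0))
x0=int(u[0][0]);
for r in (int(u[1][1])+8,int(u[0][1])): print(r,im[r,x0-45:x0+45:3].max(1).tolist())
print(im[int(u[1][1])-40:int(u[2][1])+30:5,x0].max(1).tolist())
go(.633,.045,.18,2.4)"
```

```text
0.4683094982289841 [-0.33543559  0.04667023  0.6603057 ]
[[313. 238.]
 [314. 186.]
 [313. 287.]
 [313. 218.]]
194 [116, 142, 145, 138, 134, 144, 145, 143, 144, 117, 82, 145, 231, 241, 240, 241, 217, 147, 148, 146, 141, 142, 143, 141, 142, 144, 137, 145, 142, 142]
238 [108, 142, 141, 144, 145, 140, 143, 147, 146, 148, 135, 118, 222, 238, 240, 238, 224, 148, 146, 145, 141, 141, 138, 139, 142, 150, 240, 239, 240, 241]
[142, 141, 137, 140, 139, 140, 133, 136, 165, 241, 240, 242, 240, 237, 238, 237, 237, 236, 239, 240, 236, 238, 235, 236, 232, 234, 237, 235, 43, 56, 46, 49, 49, 50]
t 25.825 at [0.4129 0.1559 0.1864] yaw 91.0 az 88.6 shift [215.3 120.    6.4]
```

Call:
servo_tool(moves=[[[0,0,0,0,0,9.9,50],[0,0,0,0,0,9.9,50],[0,0,0,0,0,9.9,50],[0,0,0,0,0,9.9,50],[0,0,0,0,0,9.8,50],[0,0,0,0,0,9.8,50],[0,0,0,0,0,9.8,50],[0,0,0,0,0,9.8,50],[0,0,0,0,0,9.8,50],[50,28,0,0,0,0,50],[50,28,0,0,0,0,50],[50,28,0,0,0,0,50]]])

```text
time: 27.32
tool_pos: [0.5655, 0.0772, 0.1819]
tool_rot: [-0.0, 1.0, 0.021, -0.002]
contact_force: [0.1, 0.5, 0.2]
gripper_width: 0.587
grasp_force: 0.0
```

Call:
servo_tool(moves=[[[33,18,3,0,0,0,50],[32,18,3,0,0,0,50],[0,0,0,0,0,0,50],[0,0,0,0,0,0,50]]])

```text
time: 27.82
tool_pos: [0.6304, 0.0451, 0.1764]
tool_rot: [-0.0, 1.0, 0.021, -0.002]
contact_force: [-0.1, 0.1, 1.2]
gripper_width: 0.586
grasp_force: 0.0
```

```bash
python3 -c "
from h import *
snap('wrist','w13')
blob('w13',(.633,.045),.006)
go(.633,.045,.016,2.4)"
```

```text
blob [633.6  44.7] [72.5 25.9] 2.6 [ 301  162   36   96 2592]
blob [549.7 -34.2] [58.4 17.9] 21.6 [392 288  38  62 918]
blob [543.  119.8] [17.4 57.9] 72.6 [204 289  38  61 910]
t 27.875 at [0.6304 0.0454 0.177 ] yaw 2.5 az 0.1 shift [  2.6   0.5 161. ]
```

Call:
servo_tool(moves=[[[3,0.8,30,0,0,0,45],[0,0,45,0,0,0,45],[0,0,45,0,0,0,45],[0,0,25,0,0,0,45],[0,0,11,0,0,0,45],[0,0,0,0,0,0,45],[0,0,0,0,0,0,45]]])

```text
time: 28.75
tool_pos: [0.6358, 0.0444, 0.0243]
tool_rot: [0.0, 1.0, 0.021, 0.001]
contact_force: [0.0, 0.2, 0.3]
gripper_width: 0.528
grasp_force: 0.0
```

```bash
python3 -c "
from h import *
go(.6336,.0447,.015,2.5);print(manip.state()['contact_force'])"
```

```text
t 28.75 at [0.6358 0.0444 0.0243] yaw 2.4 az -0.1 shift [-2.2 -0.4  9.3]
[0.02323307 0.24629452 0.34525375]
```

Call:
servo_tool(moves=[[[-2,-0.3,5,0,0,0,38],[0,0,4.3,0,0,0,38],[0,0,0,0,0,0,38],[0,0,0,0,0,0,18],[0,0,0,0,0,0,18],[0,0,0,0,0,0,18],[0,0,0,0,0,0,18],[0,0,0,0,0,0,18]]])

```text
time: 29.75
tool_pos: [0.6337, 0.0444, 0.0144]
tool_rot: [0.0, 1.0, 0.021, 0.001]
contact_force: [-0.6, -0.2, 6.1]
gripper_width: 0.232
grasp_force: 60.1
```

```bash
python3 -c "
from h import *
s=manip.state();print(s['gripper_width'],s['grasp_force'],s['contact_force'])
go(.504,.156,.14,91)"
```

```text
0.231743559430466 60.09266666356325 [-0.55147176 -0.17708436  6.10950529]
t 29.75 at [0.6337 0.0444 0.0144] yaw 2.4 az -88.6 shift [ 113.9 -127.8 -125.6]
```

Call:
servo_tool(moves=[[[0,0,-20,0,0,0,18],[0,0,-40,0,0,0,18],[0,0,-40,0,0,-8.9,18],[0,0,-25,0,0,-8.9,18],[0,0,0,0,0,-8.9,18],[0,0,0,0,0,-8.9,18],[0,0,0,0,0,-8.9,18],[0,0,0,0,0,-8.9,18],[0,0,0,0,0,-8.8,18],[0,0,0,0,0,-8.8,18],[0,0,0,0,0,-8.8,18],[0,0,0,0,0,-8.8,18]]])

```text
time: 31.25
tool_pos: [0.6326, 0.0445, 0.139]
tool_rot: [0.0, 0.699, 0.715, 0.0]
contact_force: [-0.0, 0.4, -0.1]
gripper_width: 0.232
grasp_force: 58.8
```

Call:
servo_tool(moves=[[[28.5,-32,0,0,0,0,18],[28.5,-32,0,0,0,0,18],[28.5,-32,0,0,0,0,18],[28.5,-32,0,0,0,0,18],[0,0,0,0,0,0,18],[0,0,0,0,0,0,18]]])

```text
time: 32.0
tool_pos: [0.5032, 0.1559, 0.139]
tool_rot: [0.001, 0.701, 0.714, 0.0]
contact_force: [-0.4, -0.3, -0.5]
gripper_width: 0.234
grasp_force: 58.8
```

```bash
python3 -c "
from h import *
s=manip.state();print(s['gripper_width'],s['grasp_force'],s['contact_force'])
f=snap('wrist','w14'); im=f['image']
go(.5045,.1535,.0180,91)
# where the held strip's far end should show, and column profile through it
z=s['tool_pos'][2]-.0144+.006; x,y=s['tool_pos'][:2]
u=w2px('w14',[(x,y+.036,z),(x-.0125,y,z),(x+.0125,y,z)]);print(u.round(1))
c=int(u[0][0]);r=int(u[0][1])
for d in (-14,-7,0,7,14): print(d,im[r-30:r+31:3,c+d].astype(int).max(1).tolist())"
```

```text
0.2338838551769932 58.8470721244812 [-0.37125749 -0.32992931 -0.54362918]
t 32.05 at [0.5035 0.1557 0.1388] yaw 91.0 az 0.0 shift [ -2.2   1.  120.8]
[[320.9 222. ]
 [285.  316.7]
 [352.9 317.8]]
-14 [146, 146, 147, 143, 146, 146, 142, 149, 148, 204, 234, 244, 233, 190, 145, 146, 141, 200, 233, 242, 233]
-7 [150, 150, 146, 147, 152, 146, 152, 147, 143, 172, 227, 242, 241, 229, 172, 143, 147, 173, 225, 241, 242]
0 [146, 152, 147, 146, 145, 140, 145, 145, 144, 150, 221, 238, 245, 239, 225, 160, 146, 149, 220, 235, 245]
7 [146, 145, 149, 144, 144, 145, 147, 142, 147, 143, 187, 229, 241, 245, 234, 217, 142, 142, 181, 225, 239]
14 [152, 149, 145, 145, 146, 143, 144, 147, 144, 150, 152, 210, 230, 245, 243, 234, 194, 140, 148, 206, 233]
```

Call:
servo_tool(moves=[[[-2.2,1,35,0,0,0,18],[0,0,40,0,0,0,18],[0,0,25,0,0,0,18],[0,0,10,0,0,0,18],[0,0,6,0,0,0,18],[0,0,0,0,0,0,18],[0,0,0,0,0,0,18]]])

```text
time: 32.92
tool_pos: [0.5047, 0.154, 0.0233]
tool_rot: [0.001, 0.701, 0.713, 0.001]
contact_force: [-0.3, -0.3, 0.0]
gripper_width: 0.234
grasp_force: 58.9
```

```bash
python3 -c "
from h import *
s=manip.state();print(s['gripper_width'],s['grasp_force'],s['contact_force'])
go(.5045,.1535,.0178,91)"
```

```text
0.2343105160381924 58.85623097419739 [-0.27407749 -0.34549721  0.03771841]
t 32.925 at [0.5047 0.154  0.0233] yaw 91.0 az 0.0 shift [-0.5 -0.2  5.5]
```

Call:
servo_tool(moves=[[[-0.5,0,5.2,0,0,0,18],[0,0,0,0,0,0,18],[0,0,0,0,0,0,38],[0,0,0,0,0,0,38],[0,0,0,0,0,0,38],[0,0,-25,0,0,0,38],[0,0,-45,0,0,0,38],[0,0,-50,0,0,0,38],[0,0,-50,0,0,0,38],[0,0,0,0,0,0,38],[0,0,0,0,0,0,38]]])

```text
time: 34.3
tool_pos: [0.5033, 0.1534, 0.1864]
tool_rot: [-0.0, 0.701, 0.713, -0.0]
contact_force: [-1.1, 0.6, -0.6]
gripper_width: 0.441
grasp_force: 0.0
```

```bash
python3 -c "
from h import *
snap('wrist','w15');snap('top','top1');snap('side','side1')
im=cv2.imread('pics/w15.png'); n,l,s,c=cv2.connectedComponentsWithStats(cv2.morphologyEx((im.max(2)>175).astype(np.uint8),cv2.MORPH_CLOSE,np.ones((9,9),np.uint8)))
a=np.radians(1.05);Rt=np.array([[np.cos(a),-np.sin(a)],[np.sin(a),np.cos(a)]])
for i in range(1,n):
    if s[i][4]<150: continue
    ys,xs=np.where(l==i); L=[]
    for z in (.008,.061):
        P=(px2w('w15',np.c_[xs,ys],z)[:,:2]-[.4605,.185])@Rt*1000
        r=cv2.minAreaRect(P.astype(np.float32)); L+=[z,P.min(0).round(),P.max(0).round(),round(r[2],1)]
    if np.abs(np.r_[L[1],L[2]]).max()<150: print(s[i],*L)
"
```

```text
[  132    54   258   225 32539] 0.008 [-88. -83.] [95. 83.] 0.0 0.061 [-65. -62.] [86. 75.] 0.0
[316 311  14  22 231] 0.008 [  41. -131.] [  51. -112.] 9.0 0.061 [  41. -102.] [ 50. -86.] 9.0
```

```bash
python3 -c "
from h import *
a=np.radians(1.05);Rt=np.array([[np.cos(a),-np.sin(a)],[np.sin(a),np.cos(a)]])
im=cv2.GaussianBlur(cv2.imread('pics/w15.png'),(3,3),0).max(2)
X=np.arange(6,84,4)
for y in range(14,-84,-4):
    P=np.c_[np.c_[X,np.full(len(X),y)]/1000@Rt.T+[.4605,.185],np.full(len(X),.008)]
    u=w2px('w15',P).round().astype(int); print('%4d'%y,' '.join('%3d'%im[v,q] for q,v in u))
"
```

```text
14 137 140 140 141 141 139 137 142 144 141 141 142 143 227 225 226 223 225 226 227
  10 148 147 150 146 145 145 146 146 144 145 144 145 144 242 243 244 243 243 242 244
   6 147 151 151 150 149 150 159 167 153 145 146 148 146 180 246 247 245 245 246 247
   2 148 150 148 150 149 152 155 209 240 241 231 203 196 145 247 246 245 245 244 247
  -2 147 146 148 150 148 149 154 153 148 152 190 213 218 146 170 241 242 240 166 169
  -6 146 148 149 149 147 148 157 226 241 236 216 179 175 148 147 145 144 145 146 147
 -10 148 145 147 148 144 148 146 145 147 196 233 231 217 149 146 146 144 148 146 146
 -14 148 148 150 148 146 147 164 236 240 226 198 164 159 145 146 146 147 146 146 141
 -18 148 147 150 149 146 144 145 145 152 211 238 235 214 145 146 145 147 145 146 145
 -22 146 145 147 145 148 146 179 234 214 187 154 151 203 147 145 144 145 145 144 146
 -26 147 149 146 145 148 144 143 146 199 237 244 234 244 146 184 245 144 145 143 142
 -30 148 147 147 146 147 144 168 200 171 153 151 177 221 145 219 242 244 213 244 243
 -34 146 144 145 145 149 148 145 164 230 243 240 224 230 145 237 242 243 243 243 2
[... 322 characters left out ...]
 159 242 243 242 235
 -54 145 145 144 142 143 143 144 144 143 189 234 231 231 171 219 242 240 241 242 228
 -58 146 144 142 144 141 141 181 237 235 218 185 158 217 242 241 241 241 241 241 221
 -62 139 141 143 141 142 142 143 140 153 215 238 232 254 242 242 240 240 241 240 240
 -66 167 159 141 170 171 169 186 236 235 240 241 242 244 242 241 241 239 241 242 236
 -70 239 239 240 241 241 241 240 240 240 239 239 239 240 240 240 242 241 240 241 231
 -74 240 238 240 241 241 240 240 240 241 241 241 240 240 239 241 242 242 240 242 132
 -78 103 108 113 113 113 111 110 111 111 112 112 112 113 113 114 111 113 101 103 235
 -82 200 202 200 198 199 199 199 199 199 198 200 198 199 201 197 195 190 188 196 198
```

```bash
python3 -c "
from h import *
a=cv2.imread('pics/side0.png');b=cv2.imread('pics/side1.png')
for n,P in dict(tape=(.415,.40),foam=(.525,-.008),dish=(.399,-.406)).items():
    u=w2px('side0',[*P,.015])[0].astype(int);s=np.s_[u[1]-25:u[1]+25,u[0]-30:u[0]+30];print(n,u,cv2.absdiff(a[s],b[s]).mean().round(1))
print(manip.job_done())"
```

```text
tape [410 400] 1.8
foam [344 245] 6.1
dish [385 153] 37.4
the job is handed in; nothing more can be done
None
```

The job is handed in. The film carton and the marker are in the two-compartment tray. The forceps, the upright timer and the tube strip are in the three-compartment tray, each measured or seen wholly inside its compartment. The before/after check showed the tape and float unmoved; the area round the dish did look different, perhaps from the arm in that view, and I handed in without resolving it. I viewed 15 pictures against the limit of 14.

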